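# Pack the sharpening stones and hold the stack flush

### The arm

A 6-joint arm with a two-finger parallel gripper is mounted at the origin on a cart in front of the work surface, level with it; the furniture and walls round the work are solid. World frame = base frame: x ahead of the robot, y to its left, z up, the work surface at z = 0. Lengths are in m, angles in rad, forces in N, time in s.
With the tool pointing down it reaches from about 0.425 to 0.95 m from the base axis. Payload 3.5 kg.
Tool frame: the origin (TCP) lies on the centre line of the jaws, within the pads' length; the fingertips stand 8 mm ahead of it and the grasp point (between the pads) lies 11 mm behind it; z points along the fingers, y is the line along which they close (so a half turn about z gives the same grasp; the last joint's range is limited). The gripper opens to 85 mm and grips with 20 to 120 N. Pads are 22 mm wide; open, the fingers measure 114 mm over their backs; the gripper's body (76 mm by 85 mm) begins 54 mm behind the grasp point. The pads swing forward as they close: fully open they stand 13 mm farther back than shut.
Start: joints at [-0.15, 0.286, 1.577, -0, 1.279, -0.15], TCP at [0.675, 0, 0.239] pointing down, gripper open.
Joint ranges: [-2.77, 2.77], [-0.9, 2.22], [0.21, 2.48], [-1.53, 4.67], [0.24, 2.81], [-2.84, 2.84]. Speed limits (rad/s): [2.79, 2.79, 3.14, 3.14, 3.14, 3.14].

### API

Orientations are given as a rotation vector (axis times angle).
In Python, from plant import arm, viewer gives the robot as it stands. The module is installed in compiled form; this text tells all that it offers.
- The arm moves only by the tool move_arm, never from a script. Its arguments are lists of equal length, an entry for each row: "dp": the shift along the tool's x, y, z as a fraction of full scale, a list of three; "twist": the turn, a rotation vector about the tool's x, y, z as a fraction of full scale, a list of three. A call has 1 to 5 rows; each row is the pose to reach, as a shift and turn from the pose commanded when the call began, along the tool's axes at that moment; what a row does not reach only later rows make up. Full scale, the value 1, is 0.3 m for a shift and 1.5 rad for a turn. A row lasts 1/8 s, in which the tool goes at most 62.5 mm and 10.7 degrees, less where a joint would pass 70% of its speed; a pose out of reach is approached as far as the arm can. A call with a number of a shift or a turn outside -1 to 1 is refused whole. A call with a gripper value outside its range is refused whole. "grip" is the closure, from -1 (fully open) to 1 (shut), so that 0 is half open, set as the call begins (left out, the last holds). The fingers move at their own pace and stop on an object; "newtons" is the grip in N (left out, the last holds). Time passes only in rows, so rows that repeat a pose let the fingers close. It gives the time, the measured TCP pose, the force, the opening and the grip force at its end, in the units of the state.
- arm.sense(): the state, without advancing time (a new reading comes with each control period).
- viewer.grab_frame(name): name is "scene" or "side" or "wrist"; returns the picture (480x640x3 uint8, red, green, blue); there is no depth.
- viewer.camera_params(name): a dict with "fx", "fy", "cx", "cy" (pixels), "distortion" ([k1, k2, p1, p2, k3] as OpenCV has them; the pictures are not rectified), "extrinsics" (4x4, takes a point from world to camera coordinates); the wrist camera has in their place "hand_eye" (4x4, takes a point from camera to tool coordinates, whose origin is the TCP and whose axes are the flange's). Camera axes: x right, y down, z forward; pixel columns grow to the right and rows downward; lengths in m; the calibration is good to about 2 mm. A picture is of the moment at which its call begins: read the wrist's pose just before it. camera_params takes no time and is no camera call.
- arm.close_job(): hands the job in; it is judged then, once.
The state is a dict: "clock": time; "q": joint angles; "qd": joint speeds; "joint_torque": joint torques, N m; "ee_pos": TCP position; "tool_rot": TCP orientation; "force": force on the tool from outside, world axes, zero at the start; "moment": the same for the moment, N m; "opening": finger opening in m; "grip_force": force on a finger pad.
Only numpy, scipy, OpenCV 4.12 (cv2) and the standard library are available. Lean on these libraries where they do the work, as an engineer would, in place of code of your own. Each camera call takes 0.05 s, during which the arm holds its last target. There are 200 camera calls.

### The job

Lay the cork sheet flat on the sharpening stone that is already in the sprung wooden case and let go of it, then lay the other stone squarely on the cork, so that all three lie one over the other between the case's corner posts. Then push the stack down against the springs until the top face of the upper stone is flush with the top of the case's end walls and keep it there: finish while still holding it down, so that I can turn the keeper clips over it. Leave the other things on the worktop where they are.

Things in the scene. Friction and masses are not known exactly. Their poses are not given: they have to be found in the camera images.
- case_rim (a point): Centre of the mouth of the wooden case, level with the tops of its two end walls, 64 mm above the worktop; x along the case's length, z up.
- stone_case: Wooden case for sharpening stones, fixed to the worktop, 150 (x) x 88 (y) x 64 high, origin under its centre. End walls: inner faces at x +-59 mm. Four corner posts at |x| 44 to 66 mm: inner faces at y +-28 mm, flaring outward over the top 10 mm, about as high as the end walls. Between the posts the long sides are open, giving room for fingers. Steel keeper clips outside the ends.
- lift_plate (a joint): Sprung plate in the case that carries the stack: 0 = raised (its top 37 mm above the worktop), grows as it is pressed down, stop at 0.018. The spring takes 6.3 N at 0 (holds up the whole stack) plus 0.6 N per mm. The stack of stone, cork, stone is 38 mm thick: unpressed its top stands 11 mm over the end walls; it is flush at about 0.011 with a push of about 9 N.
- lower_stone_center (a point): The sharpening stone that already lies in the case on the lift plate: grey slab 110 x 50 x 16 mm, 0.15 kg. The point is its centre, 8 mm above its underside; x along its length, z up.
- cork_sheet_center (a point): The separator: a stiff cork sheet 110 x 50 x 6 mm, 30 g, lying flat on the worktop left or right of the case. The point is its centre, 3 mm above its underside; x along its length, z up. Pinch across the 50 mm width with the fingertips.
- upper_stone_center (a point): The other sharpening stone: grey slab 110 x 50 x 16 mm, about 0.15 kg, lying flat on the worktop on the other side of the case from the cork. The point is its centre, 8 mm above its underside; x along its length, z up. Grip across the 50 mm width.
- upper_stone_top (a point): Centre of the top face of the other stone (16 mm above its underside).
- tumbler: Bystander: drinking glass, 81 mm across, 91 high, standing upright, origin under its centre.
- capsule: Bystander: coffee capsule, 54 mm across, 33 high, origin under its centre, near the front edge.
- opener: Bystander: bottle opener lying flat, 174 x 41 x 20 mm, origin under its centre.
- spice_jar: Bystander: glass spice jar with black lid, 44 mm across, 96 high, origin under its centre.
- coaster: Bystander: square dark slate coaster lying flat, 99 x 98 x 8 mm, origin under its centre.
Mind the look-alikes: they are no part of the job. Leave any green look-alike of the part that bears upper_stone_center alone. Leave any yellow look-alike of the part that bears lower_stone_center alone.

How it is judged:
On the way, in this order (a step that is already met when the one before it is completed fails the run):
1. the cork sheet lies flat and square on the lower stone in the case, let go of (horizontal distance between cork_sheet_center and lower_stone_center below 0.008 m and z of cork_sheet_center in the frame of lower_stone_center between 0.008 and 0.014 m and angle between the x axis of cork_sheet_center and the x axis of lower_stone_center, either way round below 0.15 rad and angle between cork_sheet_center's own z axis and vertical below 0.1 rad and horizontal distance between lower_stone_center and case_rim below 0.009 m and contact force between the fingers and cork_sheet below 0.05 N), for 0.2 s.
2. the other stone lies flat and square on the cork sheet (horizontal distance between upper_stone_center and cork_sheet_center below 0.008 m and z of upper_stone_center in the frame of cork_sheet_center between 0.008 and 0.014 m and angle between the x axis of upper_stone_center and the x axis of cork_sheet_center, either way round below 0.15 rad and angle between each of upper_stone_center, cork_sheet_center's own z axis and vertical below 0.1 rad and horizontal distance between cork_sheet_center and lower_stone_center below 0.008 m and z of cork_sheet_center in the frame of lower_stone_center between 0.008 and 0.014 m and angle between the x axis of cork_sheet_center and the x axis of lower_stone_center, either way round below 0.15 rad and horizontal distance between lower_stone_center and case_rim below 0.009 m), for 0.2 s.
At the end, for the whole second after the job is handed in: Stone, cork and stone lie one over the other in the case (centres within 8 mm of each other, square within 0.15 rad, flat), and the robot's fingers still push the stack down and at rest against the springs, with the upper stone's top face within 3 mm of the tops of the end walls (all of step 2 and z of upper_stone_top in the frame of case_rim between -0.003 and 0.003 m and value of joint lift_plate between 0.0065 and 0.0155 m and velocity of joint lift_plate between -0.005 and 0.005 m/s and contact force between the fingers and upper_stone above 3 N and contact force between upper_stone and cork_sheet above 5 N); the arm keeps its last pose, push and grip.
It fails at once if a bystander is pushed more than 25 mm or tipped over (distance of any of tumbler, capsule, opener, spice_jar, coaster from where it was at the start of the episode above 0.025 m or angle between any of tumbler, capsule, opener, spice_jar, coaster's own z axis and vertical above 0.5 rad).
It also fails if it takes over 64 s, if anything falls off the work surface, if the arm or the gripper's body presses on something with over 40 N, if the wrist force passes 120 N, or if a joint passes its speed limit or range.

## Working session

There is one attempt and no reset: what is moved stays moved. The work goes in short steps, Python scripts to look and compute and a tool call to move; the robot and the scene stay as the last step left them, time stands still between calls to the robot, and variables do not carry over. Pictures are saved under pics/ and viewed, at most 10 in all, crops included, and the job is handed in when it is done.

Besides the shell and the picture viewer there is one more tool, called after ">>>" by a JSON object that holds its "name" and its "arguments", one argument or row to a line. move_arm: Moves the arm, as the interface text tells. Shift numbers are shares of 0.3 m and turn numbers shares of 1.5 rad, none past 1 either way. Its arguments: {"type":"object","properties":{"dp":{"type":"array"},"twist":{"type":"array"},"grip":{"type":"number"},"newtons":{"type":"number"}},"required":["dp","twist"]}

```bash
mkdir -p pics; cat > h.py <<'E'
import numpy as np, cv2
from scipy.spatial.transform import Rotation as R
from plant import arm, viewer
def grab(n,f):
    s=arm.sense(); im=viewer.grab_frame(n); cv2.imwrite('pics/'+f,im[:,:,::-1]); return s,im
def cam(n,s=None):
    p=viewer.camera_params(n); K=np.array([[p['fx'],0,p['cx']],[0,p['fy'],p['cy']],[0,0,1.]]); d=np.array(p['distortion'],float)
    if n=='wrist':
        T=np.eye(4);T[:3,:3]=R.from_rotvec(s['tool_rot']).as_matrix();T[:3,3]=s['ee_pos']
        E=np.linalg.inv(T@np.array(p['hand_eye']))
    else: E=np.array(p['extrinsics'])
    return K,d,E
def px2w(c,uv,z):
    K,d,E=c; u=cv2.undistortPoints(np.array(uv,float).reshape(-1,1,2),K,d).reshape(-1,2)
    C=-E[:3,:3].T@E[:3,3]; r=np.c_[u,np.ones(len(u))]@E[:3,:3]
    return C+r*((z-C[2])/r[:,2])[:,None]
def w2px(c,P):
    K,d,E=c; return cv2.projectPoints(np.array(P,float).reshape(-1,1,3),cv2.Rodrigues(E[:3,:3])[0],E[:3,3],K,d)[0].reshape(-1,2)
E
python3 - <<'E'
from h import *
s,im=grab('scene','a.png'); s2,i2=grab('wrist','b.png'); grab('side','c.png')
print(s['clock'],s['ee_pos'],s['tool_rot'],s['opening'],s['force'])
print(viewer.camera_params('wrist')); print(viewer.camera_params('scene'))
E
```

```text
0.0 [6.74368389e-01 1.23644869e-04 2.37911028e-01] [-2.22006934 -2.2200903   0.00224256] 0.08532553003998729 [ 0.08617113 -0.35017443  0.14496117]
{'fx': 348.58213494761895, 'fy': 348.58213494761895, 'cx': 317.5309648125904, 'cy': 242.18296711823737, 'distortion': array([-0.0394226,  0.       ,  0.       ,  0.       ,  0.       ]), 'hand_eye': array([[ 9.69726570e-04, -9.61120554e-01, -2.76127399e-01,
         7.08347663e-02],
       [ 9.99999480e-01,  1.01892955e-03, -3.47233335e-05,
        -5.91163778e-04],
       [ 3.14727675e-04, -2.76127222e-01,  9.61121042e-01,
        -1.35319713e-01],
       [ 0.00000000e+00,  0.00000000e+00,  0.00000000e+00,
         1.00000000e+00]])}
{'fx': 519.1339715382918, 'fy': 519.1339715382918, 'cx': 326.62659708648494, 'cy': 233.39806852582362, 'distortion': array([-0.12149311,  0.        ,  0.        ,  0.        ,  0.        ]), 'extrinsics': array([[-0.82238059, -0.56863693,  0.01849904,  0.43259989],
       [-0.40966221,  0.569277  , -0.71281173,  0.24927347],
       [ 0.3948    , -0.59378089, -0.70111142,  1.06758385],
       [ 0.        ,  0.        ,  0.        ,  1.        ]])}
```

View pics/a.png

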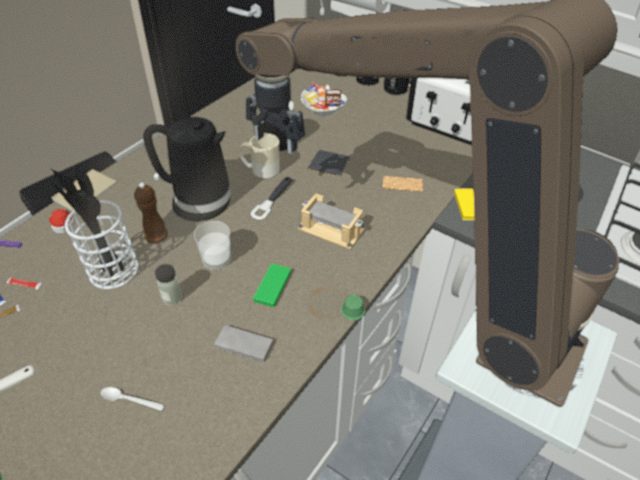

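View pics/b.png

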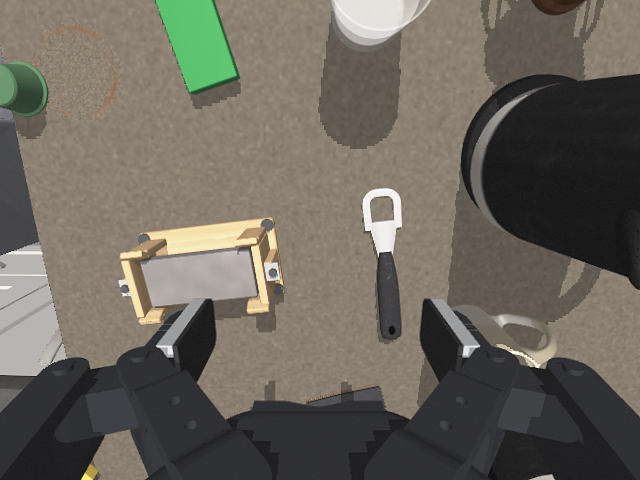

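The scene view shows the case with a grey stone at (335,215), the cork at (403,184) and a grey stone at (244,343). The green slab (272,285) and the yellow one (467,204) are look-alikes. The grey slab (244,343) fits the upper stone, being grey and across the case from the cork. The wrist view shows the case at (200,275).

```bash
python3 - <<'E'
from h import *
c=cam('scene')
for n,uv,z in [('cork',(403,184),.006),('stone',(244,343),.012),('green',(272,285),.016),('yellow',(467,204),.016),('lower',(335,215),.053),('capsule',(353,307),.016),('glass',(214,245),.045),('jar',(168,285),.048),('coaster',(329,161),.008)]: print(n,px2w(c,[uv],z)[0].round(3))
im=cv2.imread('pics/a.png')
a=cv2.resize(im[320:365,205:285],None,fx=5,fy=5,interpolation=2);b=cv2.resize(im[170:215,370:450],None,fx=5,fy=5,interpolation=2)
e=cv2.resize(im[190:250,290:370],None,fx=5,fy=5,interpolation=2)
o=np.vstack([np.hstack([a,b]),np.hstack([e,e*0])]);cv2.imwrite('pics/d.png',o)
s=arm.sense();w=cam('wrist',s)
print(px2w(w,[(141,264),(250,248),(258,297),(150,308)],.053).round(4))
E
```

```text
cork [ 0.489 -0.322  0.006]
stone [0.502 0.334 0.012]
green [0.55  0.182 0.016]
yellow [ 0.303 -0.338  0.016]
lower [ 0.544 -0.06   0.053]
capsule [0.368 0.128 0.016]
glass [0.721 0.185 0.045]
jar [0.716 0.335 0.048]
coaster [ 0.715 -0.285  0.008]
[[ 0.4995 -0.0438  0.053 ]
 [ 0.6085 -0.027   0.053 ]
 [ 0.6138 -0.0785  0.053 ]
 [ 0.502  -0.0915  0.053 ]]
```

View pics/d.png

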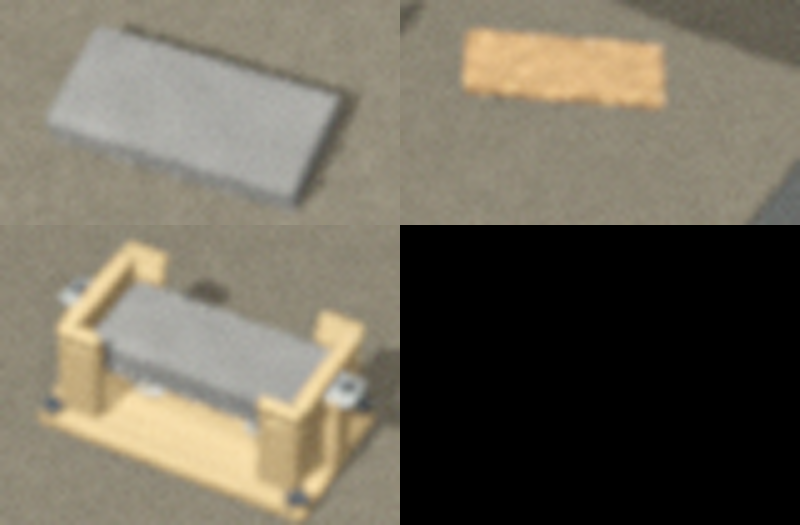

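The crop confirms it: the slab at (244,343) is plain grey, and its top corners are about (225,326), (273,339), (264,360) and (215,345). The cork's corners are (383,176), (423,179), (423,191) and (382,188). The case holds a grey stone.

```bash
cat >> h.py <<'E'
def rect(P):
    P=np.array(P)[:,:2]; l=[np.linalg.norm(P[(i+1)%4]-P[i]) for i in range(4)]
    i=0 if l[0]+l[2]>l[1]+l[3] else 1
    v=(P[(i+1)%4]-P[i])+(P[(i+2)%4]-P[(i+3)%4]); a=np.arctan2(v[1],v[0]); a=(a+np.pi/2)%np.pi-np.pi/2
    return P.mean(0).round(4), round(a,3), np.round(l,4)
def go(x,y,z,yaw):
    "print dp, twist for tool-down pose with tool x at yaw"
    s=arm.sense(); r=R.from_rotvec(s['tool_rot']); t=R.from_euler('z',yaw)*R.from_rotvec([np.pi,0,0])
    print('pos',s['ee_pos'].round(4),'t',round(s['clock'],2),'dp',(r.inv().apply(np.array([x,y,z])-s['ee_pos'])/.3).round(3),'tw',((r.inv()*t).as_rotvec()/1.5).round(3))
E
python3 - <<'E'
from h import *
c=cam('scene')
print(rect(px2w(c,[(382.6,176),(423,179),(423,191),(382.4,188.5)],.006)))
print(rect(px2w(c,[(225,325.6),(273.4,338.6),(264.4,360),(214.6,345)],.016)))
s=arm.sense();w=cam('wrist',s)
print(rect(px2w(w,[(141,264),(250,248),(258,297),(150,308)],.053)))
go(.489,-.322,.2,0)
E
```

```text
(array([ 0.4902, -0.323 ]), np.float64(0.525), array([0.1149, 0.0537, 0.1125, 0.056 ]))
(array([0.501 , 0.3343]), np.float64(0.31), array([0.1086, 0.0533, 0.1099, 0.0509]))
(array([ 0.556 , -0.0602]), np.float64(0.134), array([0.1103, 0.0517, 0.1126, 0.0478]))
pos [6.745e-01 1.000e-04 2.383e-01] t 0.15 dp [-1.074 -0.618  0.128] tw [-1.000e-03  1.000e-03  1.047e+00]
```

>>> {"name": "move_arm", "arguments": {
  "dp": [
    [-0.9,-0.62,0.1],
    [-0.9,-0.62,0.1],
    [-0.9,-0.62,0.1],
    [-0.9,-0.62,0.1],
    [-0.9,-0.62,0.1]
  ],
  "twist": [
    [0,0,0.697],
    [0,0,0.697],
    [0,0,0.697],
    [0,0,0.697],
    [0,0,0.697]
  ]
}}

```text
clock: 0.78
ee_pos: [0.497, -0.2575, 0.2105]
tool_rot: [-2.988, -0.969, 0.0]
force: [0.3, -1.0, -0.3]
opening: 0.0856
grip_force: 0.0
```

```bash
python3 - <<'E'
from h import *
go(.490,-.323,.19,.525)
E
```

```text
pos [ 0.497  -0.2575  0.2105] t 0.78 dp [-0.147  0.163  0.068] tw [-0.     0.     0.068]
```

>>> {"name": "move_arm", "arguments": {
  "dp": [
    [-0.147,0.163,0.068],
    [-0.147,0.163,0.068],
    [-0.147,0.163,0.068],
    [-0.147,0.163,0.068]
  ],
  "twist": [
    [0,0,0.068],
    [0,0,0.068],
    [0,0,0.068],
    [0,0,0.068]
  ]
}}

```text
clock: 1.27
ee_pos: [0.4924, -0.3205, 0.1908]
tool_rot: [-3.031, -0.828, -0.001]
force: [-0.5, 0.5, 0.4]
opening: 0.0851
grip_force: 0.0
```

```bash
python3 - <<'E'
from h import *
s,im=grab('wrist','e.png'); go(.490,-.323,.19,.525)
hsv=cv2.cvtColor(im,cv2.COLOR_RGB2HSV); m=cv2.inRange(hsv,(8,70,120),(25,255,255))
n,l,st,ce=cv2.connectedComponentsWithStats(m)
for i in np.argsort(-st[1:,4])[:3]+1:
    cs,_=cv2.findContours((l==i).astype('uint8'),0,2)
    b=cv2.boxPoints(cv2.minAreaRect(cs[0])); print(st[i],rect(px2w(cam('wrist',s),b,.005)))
E
```

```text
pos [ 0.4926 -0.3204  0.191 ] t 1.32 dp [-0.012  0.003  0.003] tw [ 0.    -0.     0.006]
[ 295  158   58  118 6167] (array([ 0.4947, -0.3237]), np.float64(0.504), array([0.111 , 0.0497, 0.1112, 0.0545]))
[  74    0   64  100 3405] (array([ 0.5288, -0.084 ]), np.float64(0.106), array([0.0838, 0.0397, 0.0835, 0.0421]))
[206 349 100  49 792] (array([ 0.3057, -0.3507]), np.float64(-0.92), array([0.1027, 0.0617, 0.108 , 0.063 ]))
```

View pics/e.png

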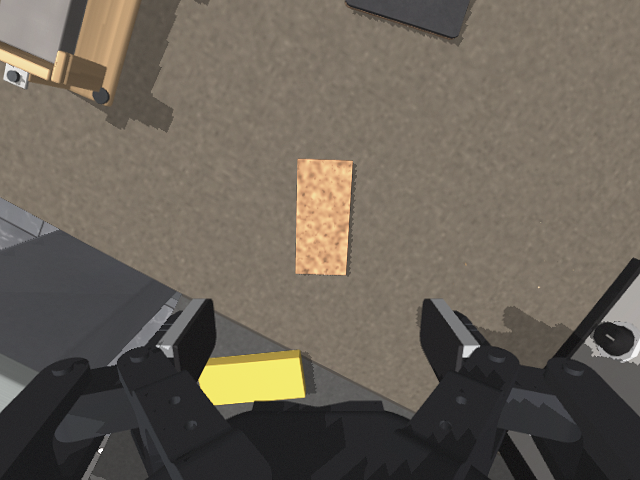

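The cork is at about (325,217), with corners (297,159), (352,161), (348,275) and (295,273). The yellow look-alike is at (250,375) and stays untouched.

```bash
python3 - <<'E'
from h import *
s=arm.sense();c=cam('wrist',s)
print(rect(px2w(c,[(297,159),(352.5,161),(347.5,275.5),(295.5,274)],.006)))
go(.4945,-.3235,.03,.50)
E
```

```text
(array([ 0.4945, -0.3244]), np.float64(0.511), array([0.0499, 0.11  , 0.0511, 0.1102]))
pos [ 0.4926 -0.3204  0.191 ] t 1.32 dp [0.    0.012 0.537] tw [ 0.    -0.     0.022]
```

>>> {"name": "move_arm", "arguments": {
  "dp": [
    [0.0,0.013,0.2],
    [0.0,0.013,0.4],
    [0.0,0.013,0.537],
    [0.0,0.013,0.537],
    [0.0,0.013,0.537]
  ],
  "twist": [
    [0,0,0.014],
    [0,0,0.014],
    [0,0,0.014],
    [0,0,0.014],
    [0,0,0.014]
  ],
  "grip": -0.5
}}

```text
clock: 1.95
ee_pos: [0.4954, -0.3255, 0.0315]
tool_rot: [3.037, 0.794, 0.003]
force: [0.2, -0.3, 0.4]
opening: 0.0641
grip_force: 0.0
```

```bash
python3 - <<'E'
from h import *
s,im=grab('wrist','f.png'); print(s['opening'],s['force'])
go(.4945,-.324,.010,.51)
E
```

```text
0.06409966824876429 [ 0.23701302 -0.32055961  0.42466962]
pos [ 0.4958 -0.3261  0.0324] t 2.0 dp [-0.    -0.009  0.074] tw [ 0.003 -0.001  0.001]
```

View pics/f.png

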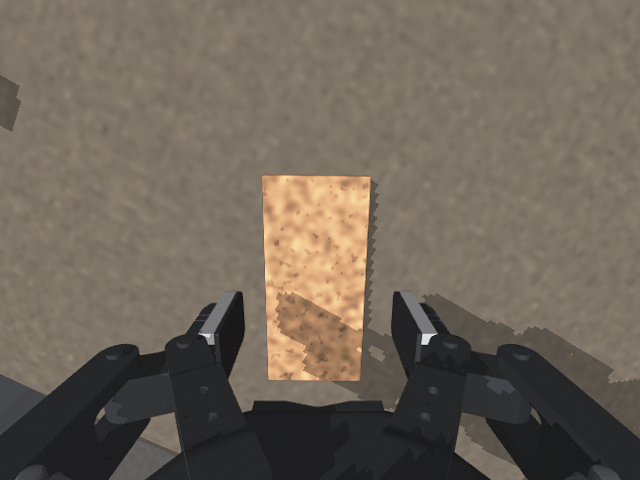

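The cork sits centred between the pads, with corners (263,177), (371,177), (361,380) and (269,380).

```bash
python3 - <<'E'
from h import *
s=arm.sense();c=cam('wrist',s)
p=px2w(c,[(263,177),(371,177),(361,380),(269,380)],.006)
print(rect(p)); m=p.mean(0)
go(m[0],m[1],.010,rect(p)[1])
E
```

```text
(array([ 0.4947, -0.3248]), np.float64(0.502), array([0.0496, 0.1098, 0.0505, 0.1097]))
pos [ 0.4958 -0.3261  0.0324] t 2.0 dp [-0.001 -0.006  0.074] tw [ 0.003 -0.001  0.006]
```

>>> {"name": "move_arm", "arguments": {
  "dp": [
    [0.0,-0.005,0.04],
    [0.0,-0.005,0.077],
    [0.0,-0.005,0.077],
    [0.0,-0.005,0.077]
  ],
  "twist": [
    [0,0,0.005],
    [0,0,0.005],
    [0,0,0.005],
    [0,0,0.005]
  ]
}}

```text
clock: 2.5
ee_pos: [0.493, -0.3238, 0.0061]
tool_rot: [-3.043, -0.781, 0.0]
force: [-0.2, 0.1, -0.6]
opening: 0.0644
grip_force: 0.0
```

>>> {"name": "move_arm", "arguments": {
  "dp": [
    [0,0,0],
    [0,0,0],
    [0,0,0],
    [0,0,0],
    [0,0,0]
  ],
  "twist": [
    [0,0,0],
    [0,0,0],
    [0,0,0],
    [0,0,0],
    [0,0,0]
  ],
  "grip": 1,
  "newtons": 25
}}

```text
clock: 3.12
ee_pos: [0.4935, -0.3242, 0.0068]
tool_rot: [3.042, 0.781, 0.001]
force: [-1.2, -0.5, 2.4]
opening: 0.049
grip_force: 26.2
```

>>> {"name": "move_arm", "arguments": {
  "dp": [
    [0,0,-0.1],
    [0,0,-0.25],
    [0,0,-0.4],
    [0,0,-0.4]
  ],
  "twist": [
    [0,0,0],
    [0,0,0],
    [0,0,0],
    [0,0,0]
  ]
}}

```text
clock: 3.62
ee_pos: [0.495, -0.3255, 0.1306]
tool_rot: [3.036, 0.78, 0.007]
force: [-0.8, -0.5, -1.2]
opening: 0.049
grip_force: 26.2
```

```bash
python3 - <<'E'
from h import *
s,im=grab('wrist','g.png'); print(s['opening'],s['force'],s['grip_force'])
go(.556,-.06,.12,.134)
E
```

```text
0.049023960126708545 [-0.80202896 -0.53171516 -1.21292588] 26.1621156334877
pos [ 0.4937 -0.3243  0.1278] t 3.67 dp [ 0.607 -0.672  0.025] tw [ 0.002 -0.001  0.246]
```

View pics/g.png

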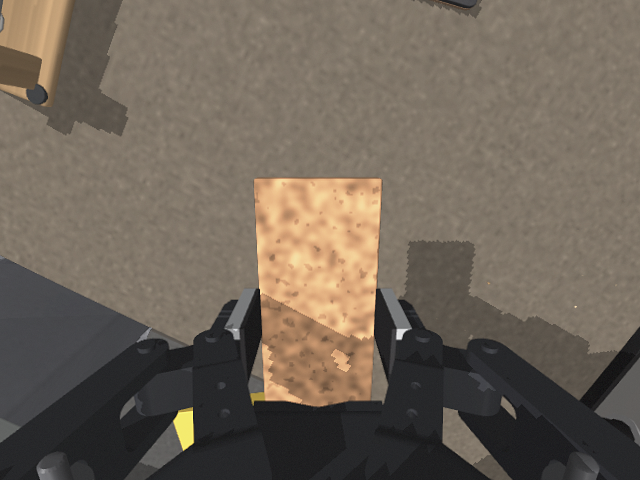

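The cork is held square (opening 49 mm), with its front edge at row 178, columns 255–382. Next I move beside the case to measure it accurately.

```bash
python3 - <<'E'
from h import *
go(.55,-.172,.20,.134)
c=list(cam('wrist',arm.sense()))
p=viewer.camera_params('wrist'); c[2]=np.linalg.inv(np.array(p['hand_eye']))
print(px2w(c,[(254,179),(382,179),(375,320),(262,320)],.003))
E
```

```text
pos [ 0.4937 -0.3243  0.1278] t 3.67 dp [ 0.409 -0.354 -0.241] tw [ 0.002 -0.001  0.246]
[[ 0.05595218 -0.02600598  0.003     ]
 [ 0.05600071  0.02435219  0.003     ]
 [-0.00570251  0.02448476  0.003     ]
 [-0.00574067 -0.02552885  0.003     ]]
```

>>> {"name": "move_arm", "arguments": {
  "dp": [
    [0.409,-0.354,-0.241],
    [0.409,-0.354,-0.241],
    [0.409,-0.354,-0.241],
    [0.409,-0.354,-0.241],
    [0.409,-0.354,-0.241]
  ],
  "twist": [
    [0,0,0.246],
    [0,0,0.246],
    [0,0,0.246],
    [0,0,0.246],
    [0,0,0.246]
  ]
}}

```text
clock: 4.3
ee_pos: [0.5483, -0.1713, 0.1962]
tool_rot: [-3.133, -0.211, 0.006]
force: [0.6, -0.2, -0.5]
opening: 0.0489
grip_force: 26.2
```

```bash
python3 - <<'E'
from h import *
s=arm.sense();print(s['qd'].round(3))
s,im=grab('wrist','i0.png'); s,im=grab('wrist','i.png'); print(s['ee_pos'],s['tool_rot'],s['opening'])
cv2.imwrite('pics/j.png',cv2.resize(im[80:380,0:400],None,fx=2,fy=2,interpolation=cv2.INTER_CUBIC)[:,:,::-1])
np.save('s.npy',np.r_[s['ee_pos'],s['tool_rot']])
E
```

```text
[-0.026  0.006  0.004  0.001  0.003  0.003]
[ 0.54811948 -0.17187819  0.19617668] [-3.13285966 -0.2089155   0.00581475] 0.04881098909163517
```

View pics/j.png

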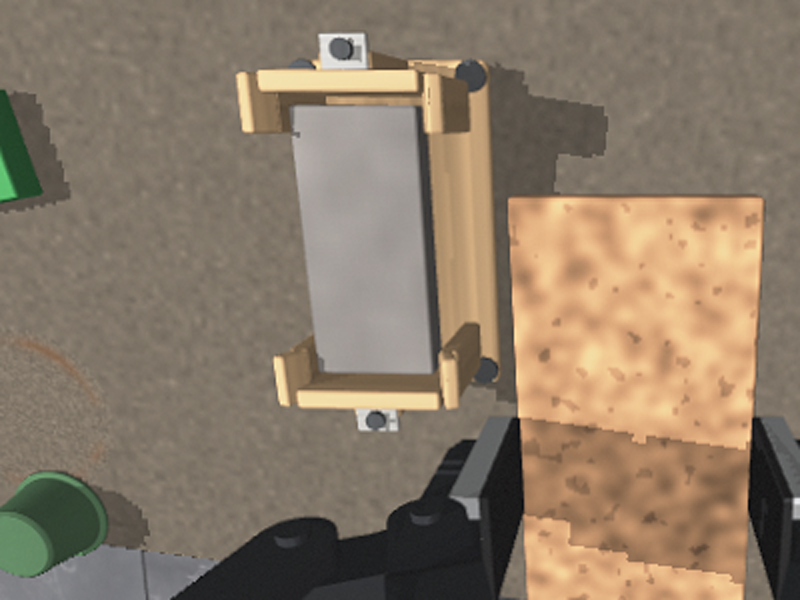

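The lower stone's top corners in the full frame are about (146,132), (209,133), (218,266) and (158,266). The end-wall tops are centred near (169,120) and (184.5,279).

```bash
cat > case.py <<'E'
from h import *
v=np.load('s.npy'); s={'ee_pos':v[:3],'tool_rot':v[3:]}; c=cam('wrist',s)
f=lambda q:[(x/2,y/2+80) for x,y in q]
print('stone',rect(px2w(c,f([(292,105),(419,107),(437,373),(316,373)]),.053)))
w=px2w(c,f([(258,70),(418,70),(440,407),(298,407)]),.064);print('walls',rect(w))
w=px2w(c,f([(258,92),(418,92),(440,390),(298,390)]),.064);print('wallsin',rect(w))
E
python3 case.py
```

```text
stone (array([ 0.5551, -0.0598]), np.float64(0.108), array([0.0495, 0.1085, 0.0523, 0.11  ]))
walls (array([ 0.5557, -0.059 ]), np.float64(0.117), array([0.0593, 0.1322, 0.0599, 0.1332]))
wallsin (array([ 0.5556, -0.059 ]), np.float64(0.129), array([0.0598, 0.117 , 0.0595, 0.1179]))
```

```bash
python3 - <<'E'
from h import *
go(.5546,-.0603,.12,.12)
E
```

```text
pos [ 0.5481 -0.1722  0.1963] t 4.4 dp [ 0.072 -0.366  0.255] tw [-0.001  0.002  0.008]
```

>>> {"name": "move_arm", "arguments": {
  "dp": [
    [0.072,-0.366,0.1],
    [0.072,-0.366,0.255],
    [0.072,-0.366,0.255],
    [0.072,-0.366,0.255],
    [0.072,-0.366,0.255]
  ],
  "twist": [
    [0,0,0.008],
    [0,0,0.008],
    [0,0,0.008],
    [0,0,0.008],
    [0,0,0.008]
  ]
}}

```text
clock: 5.03
ee_pos: [0.5574, -0.0618, 0.1236]
tool_rot: [3.135, 0.189, 0.004]
force: [-0.1, -0.7, -0.4]
opening: 0.0487
grip_force: 26.2
```

```bash
python3 - <<'E'
from h import *
go(.5546,-.0603,.075,.12);go(.5546,-.0603,.075,.12)
E
```

```text
pos [ 0.5574 -0.0618  0.1236] t 5.03 dp [-0.009 -0.006  0.162] tw [ 0.001 -0.002  0.   ]
pos [ 0.5574 -0.0618  0.1236] t 5.03 dp [-0.009 -0.006  0.162] tw [ 0.001 -0.002  0.   ]
```

>>> {"name": "move_arm", "arguments": {
  "dp": [
    [0,0,0.13],
    [0,0,0.13],
    [0,0,0.13],
    [0,0,0.13]
  ],
  "twist": [
    [0,0,0],
    [0,0,0],
    [0,0,0],
    [0,0,0]
  ]
}}

```text
clock: 5.52
ee_pos: [0.5575, -0.0606, 0.0851]
tool_rot: [3.135, 0.19, 0.005]
force: [0.1, 0.4, -1.5]
opening: 0.0485
grip_force: 26.2
```

```bash
python3 - <<'E'
from h import *
for i in range(3):
  go(.5546,-.0603,.061,.12)
  s,im=grab('wrist' if i<2 else 'side','k%d.png'%i)
print(s['force'],s['opening'])
a=cv2.imread('pics/k0.png')[100:480,160:480];b=cv2.imread('pics/k2.png')
cv2.imwrite('pics/k.png',np.hstack([cv2.resize(a,(400,475)),cv2.resize(b,(400,300),interpolation=3).copy() if 0 else cv2.copyMakeBorder(cv2.resize(b,(400,300)),0,175,0,0,0)]))
E
```

```text
pos [ 0.5575 -0.0606  0.0851] t 5.53 dp [-0.01  -0.002  0.08 ] tw [ 0.001 -0.002  0.001]
pos [ 0.5573 -0.0605  0.0849] t 5.58 dp [-0.009 -0.002  0.08 ] tw [ 0.001 -0.002  0.001]
pos [ 0.5571 -0.0603  0.0846] t 5.62 dp [-0.008 -0.001  0.079] tw [ 0.001 -0.002  0.001]
[-0.5309346  -1.04337461 -1.23042847] 0.04847903838119586
```

View pics/k.png

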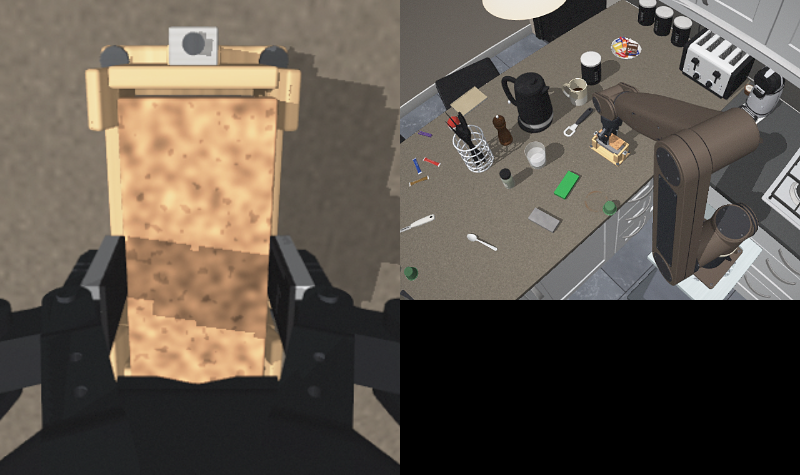

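The cork hangs just above the case mouth, lined up between the posts. The far wall top runs across columns 248–383 at about rows 156–172.

```bash
python3 - <<'E'
from h import *
s=arm.sense(); s['ee_pos']=np.array([.5575,-.0606,.0851]); c=cam('wrist',s); z=.0851
f=lambda q:[(x/1.25+160,y/1.25+100) for x,y in q]
w=px2w(c,f([(109,91),(279,91)]),.064); print(w, w.mean(0)[:2]-.059*np.array([np.cos(.12),np.sin(.12)]))
k=px2w(c,f([(117,97),(278,97)]),z-.002); print(k, k.mean(0)[:2]-.055*np.array([np.cos(.12),np.sin(.12)]))
print(np.arctan2(*(w[0]-w[1])[[0,1]]),np.arctan2(*(k[0]-k[1])[[0,1]]))
E
```

```text
[[ 0.60971859 -0.02194724  0.064     ]
 [ 0.61708407 -0.0817719   0.064     ]] [ 0.55482562 -0.05892259]
[[ 0.61016619 -0.02812581  0.0831    ]
 [ 0.61631689 -0.07803937  0.0831    ]] [ 0.55863706 -0.05966676]
-0.12250125777746054 -0.12260889396676139
```

>>> {"name": "move_arm", "arguments": {
  "dp": [
    [-0.011,-0.004,0],
    [-0.011,-0.004,0.03],
    [-0.011,-0.004,0.06],
    [-0.011,-0.004,0.06],
    [-0.011,-0.004,0.06]
  ],
  "twist": [
    [0,0,0],
    [0,0,0],
    [0,0,0],
    [0,0,0],
    [0,0,0]
  ]
}}

```text
clock: 6.3
ee_pos: [0.5527, -0.0591, 0.0648]
tool_rot: [-3.136, -0.191, 0.001]
force: [-0.7, 0.3, -0.1]
opening: 0.0489
grip_force: 26.2
```

>>> {"name": "move_arm", "arguments": {
  "dp": [
    [0,0,0.005],
    [0,0,0.01],
    [0,0,0.01]
  ],
  "twist": [
    [0,0,0],
    [0,0,0],
    [0,0,0]
  ]
}}

```text
clock: 6.68
ee_pos: [0.5527, -0.0591, 0.062]
tool_rot: [-3.136, -0.191, 0.0]
force: [-0.1, -0.0, -0.1]
opening: 0.0488
grip_force: 26.2
```

```bash
python3 - <<'E'
from h import *
s,im=grab('wrist','l.png'); print(s['ee_pos'],s['force'])
cv2.imwrite('pics/l2.png',cv2.resize(im[130:430,180:460],None,fx=2,fy=2,interpolation=2)[:,:,::-1])
E
```

```text
[ 0.55267956 -0.05913889  0.06196012] [-0.1119043  -0.01194048 -0.0833613 ]
```

View pics/l2.png

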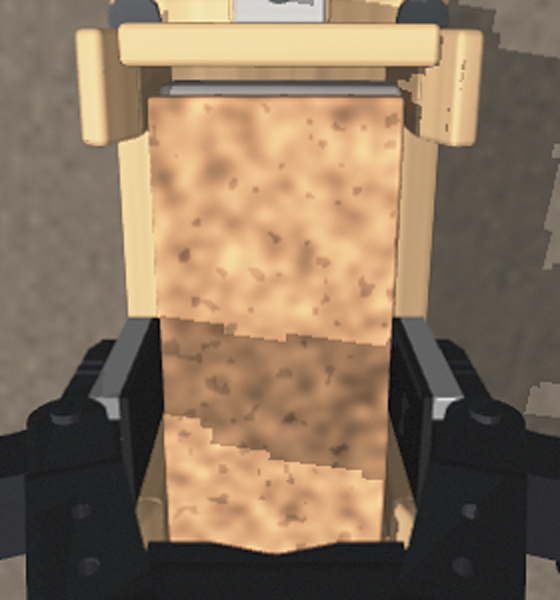

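The cork sits between the posts. Its front edge is at row 178.5 and the stone's far end peeks out at about row 173.

```bash
python3 - <<'E'
from h import *
s=arm.sense(); c=cam('wrist',s); print(s['ee_pos'])
f=lambda q:[(x/2+180,y/2+130) for x,y in q]
u=np.array([np.cos(.12),np.sin(.12)]); n=np.array([-u[1],u[0]])
for nm,q,z,h in [('wall',[(119,66),(439,66)],.064,.059),('cork',[(148,97),(402,97)],.061,.055),('stone',[(160,86),(403,86)],.053,.055)]:
    w=px2w(c,f(q),z).mean(0)[:2]; print(nm,w@u-h,w@n)
E
```

```text
[ 0.55274252 -0.05913387  0.06205113]
wall 0.5447598387357591 -0.12461814810710731
cork 0.5426780325879935 -0.12388183549761086
stone 0.5441168304030909 -0.12521232280265904
```

>>> {"name": "move_arm", "arguments": {
  "dp": [
    [0.006,0.003,0.002],
    [0.006,0.003,0.002]
  ],
  "twist": [
    [0,0,0],
    [0,0,0]
  ]
}}

```text
clock: 6.98
ee_pos: [0.5548, -0.0599, 0.0615]
tool_rot: [3.136, 0.191, 0.0]
force: [0.3, -0.4, -0.2]
opening: 0.049
grip_force: 26.2
```

>>> {"name": "move_arm", "arguments": {
  "dp": [
    [0,0,0],
    [0,0,0],
    [0,0,0],
    [0,0,0],
    [0,0,0]
  ],
  "twist": [
    [0,0,0],
    [0,0,0],
    [0,0,0],
    [0,0,0],
    [0,0,0]
  ],
  "grip": -0.5
}}

```text
clock: 7.6
ee_pos: [0.5547, -0.0598, 0.0615]
tool_rot: [-3.136, -0.191, -0.0]
force: [0.2, -0.1, -0.2]
opening: 0.0641
grip_force: 0.0
```

>>> {"name": "move_arm", "arguments": {
  "dp": [
    [0,0,-0.05],
    [0,0,-0.2],
    [0,0,-0.35],
    [0,0,-0.35],
    [0,0,-0.35]
  ],
  "twist": [
    [0,0,0],
    [0,0,0],
    [0,0,0],
    [0,0,0],
    [0,0,0]
  ]
}}

```text
clock: 8.22
ee_pos: [0.5545, -0.0598, 0.1669]
tool_rot: [3.136, 0.191, 0.001]
force: [0.7, -0.5, -0.6]
opening: 0.0642
grip_force: 0.0
```

```bash
python3 - <<'E'
from h import *
s,im=grab('wrist','m.png'); c=cam('wrist',s)
hsv=cv2.cvtColor(im,cv2.COLOR_RGB2HSV)
# project expected cork, sample mask by saturation/texture
print(w2px(c,[(.6105,-.028,.059),(.616,-.077,.059),(.50,-.091,.059),(.495,-.042,.059)]).round(0))
go(.501,.334,.2,.31)
cv2.imwrite('pics/m2.png',im[60:460,120:520][:,:,::-1])
E
```

```text
[[282. 158.]
 [355. 159.]
 [350. 314.]
 [286. 313.]]
pos [ 0.5539 -0.0596  0.1657] t 8.28 dp [-0.016 -1.324 -0.113] tw [-0.001  0.001 -0.125]
```

View pics/m2.png

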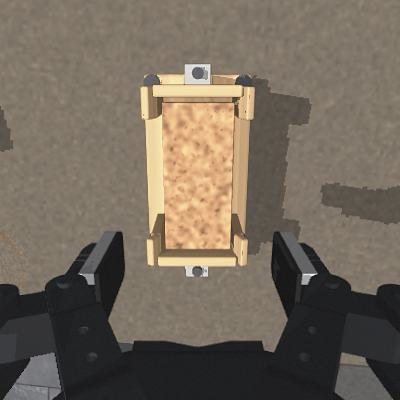

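The cork lies flat between the posts, with corners at about (283,161), (354,161), (351,309) and (286,309), which match the expected projection. I've used all ten picture views, so from here on I measure by segmentation.

>>> {"name": "move_arm", "arguments": {
  "dp": [
    [0,-0.9,-0.113],
    [0,-0.9,-0.113],
    [0,-0.9,-0.113],
    [0,-0.9,-0.113],
    [0,-0.9,-0.113]
  ],
  "twist": [
    [0,0,-0.125],
    [0,0,-0.125],
    [0,0,-0.125],
    [0,0,-0.125],
    [0,0,-0.125]
  ]
}}

```text
clock: 8.9
ee_pos: [0.5202, 0.2111, 0.199]
tool_rot: [-3.103, -0.489, 0.004]
force: [0.3, -0.9, 0.1]
opening: 0.064
grip_force: 0.0
```

```bash
python3 - <<'E'
from h import *
go(.501,.334,.2,.31)
E
```

```text
pos [0.5202 0.2111 0.199 ] t 8.9 dp [ 0.065 -0.409 -0.003] tw [-0.001  0.002  0.002]
```

>>> {"name": "move_arm", "arguments": {
  "dp": [
    [0.065,-0.409,0],
    [0.065,-0.409,0],
    [0.065,-0.409,0],
    [0.065,-0.409,0],
    [0.065,-0.409,0]
  ],
  "twist": [
    [0,0,0],
    [0,0,0],
    [0,0,0],
    [0,0,0],
    [0,0,0]
  ]
}}

```text
clock: 9.52
ee_pos: [0.5031, 0.3297, 0.1995]
tool_rot: [3.104, 0.481, -0.002]
force: [-0.6, 0.1, -0.1]
opening: 0.0636
grip_force: 0.0
```

```bash
cat > st.py <<'E'
from h import *
# fit the stone's 4 top corners by grey segmentation (bluish/neutral and bright vs brown worktop)
s,im=grab('wrist','n.png'); s,im=grab('wrist','n2.png'); c=cam('wrist',s)
i=im.astype(int); g=cv2.GaussianBlur(im,(5,5),0).astype(int); sat=g.max(2)-g.min(2)
P=w2px(c,[(.501,.334,.016)])[0]; x,y=P.astype(int); print('px',P,im[y,x],'bg',im[y-120,x],im[y,x-100],im[y,x+100])
m=((sat<14)&(g.mean(2)>105)).astype('uint8')
m=cv2.morphologyEx(m,cv2.MORPH_OPEN,np.ones((5,5)))
n,l,stt,ce=cv2.connectedComponentsWithStats(m); k=l[y,x]; print(k,stt[k])
cs,_=cv2.findContours((l==k).astype('uint8'),0,2); b=cv2.boxPoints(cv2.minAreaRect(cs[0])); print(b.round(0).tolist())
p=px2w(c,b,.016); print(rect(p)); q=rect(p); go(q[0][0],q[0][1],.04,q[1])
E
python3 st.py
```

```text
px [313.18871416 220.25134101] [164 157 153] bg [134 123 110] [125 115 103] [132 122 108]
4 [ 287  154   55  115 6040]
[[287.0, 154.0], [341.0, 154.0], [341.0, 268.0], [287.0, 268.0]]
(array([0.5073, 0.3352]), np.float64(0.306), array([0.0481, 0.1079, 0.0526, 0.1079]))
pos [0.5034 0.3297 0.2001] t 9.62 dp [ 0.018 -0.014  0.533] tw [0.    0.    0.001]
```

>>> {"name": "move_arm", "arguments": {
  "dp": [
    [0.018,-0.014,0.2],
    [0.018,-0.014,0.4],
    [0.018,-0.014,0.5],
    [0.018,-0.014,0.5],
    [0.018,-0.014,0.5]
  ],
  "twist": [
    [0,0,0],
    [0,0,0],
    [0,0,0],
    [0,0,0],
    [0,0,0]
  ]
}}

```text
clock: 10.25
ee_pos: [0.5084, 0.3367, 0.0522]
tool_rot: [-3.104, -0.482, -0.005]
force: [-0.1, 0.4, 1.0]
opening: 0.0639
grip_force: 0.0
```

```bash
sed -i 's/(.501,.334,.016)/(.5073,.3352,.016)/; s/,.04,q/,.012,q/' st.py; python3 st.py
```

```text
px [321.63068163 282.52246653] [168 162 158] bg [133 122 108] [124 113 101] [129 120 106]
1 [  273   178   100   194 17750]
[[269.0, 370.0], [273.0, 178.0], [372.0, 180.0], [368.0, 372.0]]
(array([0.5069, 0.3357]), np.float64(0.291), array([0.1096, 0.0487, 0.1099, 0.0574]))
pos [0.5088 0.3372 0.0531] t 10.35 dp [-0.008  0.003  0.137] tw [-0.    -0.003  0.012]
```

```bash
cat > quad.py <<'E'
from h import *
def quad(mask):
    cs,_=cv2.findContours(mask,0,2); h=cv2.convexHull(max(cs,key=cv2.contourArea))
    return cv2.approxPolyN(h,4).reshape(-1,2).astype(float)
E
python3 - <<'E'
from quad import *
im=cv2.imread('pics/n2.png'); s=arm.sense(); c=cam('wrist',s)
g=cv2.GaussianBlur(im,(5,5),0).astype(int); m=(((g.max(2)-g.min(2))<14)&(g.mean(2)>105)).astype('uint8')
m=cv2.morphologyEx(m,cv2.MORPH_OPEN,np.ones((5,5))); l=cv2.connectedComponents(m)[1]
q=quad((l==l[282,321]).astype('uint8')); print(q.tolist()); r=rect(px2w(c,q,.016)); print(r); go(*r[0],.011,r[1])
E
```

```text
[[374.0, 180.0], [361.0, 372.0], [276.0, 370.0], [273.0, 178.0]]
(array([0.5068, 0.3357]), np.float64(0.288), array([0.1099, 0.0492, 0.1095, 0.0496]))
pos [0.5088 0.3372 0.0531] t 10.35 dp [-0.009  0.003  0.14 ] tw [-0.    -0.003  0.014]
```

>>> {"name": "move_arm", "arguments": {
  "dp": [
    [-0.008,0.003,0.07],
    [-0.008,0.003,0.135],
    [-0.008,0.003,0.135],
    [-0.008,0.003,0.135],
    [-0.008,0.003,0.135]
  ],
  "twist": [
    [0,0,0.014],
    [0,0,0.014],
    [0,0,0.014],
    [0,0,0.014],
    [0,0,0.014]
  ]
}}

```text
clock: 10.98
ee_pos: [0.5057, 0.3354, 0.0108]
tool_rot: [-3.108, -0.451, -0.003]
force: [0.4, -0.3, 0.1]
opening: 0.0638
grip_force: 0.0
```

>>> {"name": "move_arm", "arguments": {
  "dp": [
    [0,0,0],
    [0,0,0],
    [0,0,0],
    [0,0,0],
    [0,0,0]
  ],
  "twist": [
    [0,0,0],
    [0,0,0],
    [0,0,0],
    [0,0,0],
    [0,0,0]
  ],
  "grip": 1,
  "newtons": 40
}}

```text
clock: 11.6
ee_pos: [0.5057, 0.3354, 0.0108]
tool_rot: [-3.109, -0.451, -0.003]
force: [0.6, 0.2, 4.7]
opening: 0.0491
grip_force: 43.3
```

```bash
python3 - <<'E'
from h import *
s=arm.sense();print(s['ee_pos'],s['force'],s['opening'],s['grip_force'])
E
```

```text
[0.50568645 0.33542352 0.01082179] [0.5973014  0.17733902 4.69360917] 0.049106493003950556 43.318809270858765
```

>>> {"name": "move_arm", "arguments": {
  "dp": [
    [0,0,-0.1],
    [0,0,-0.25],
    [0,0,-0.4],
    [0,0,-0.5],
    [0,0,-0.5]
  ],
  "twist": [
    [0,0,0],
    [0,0,0],
    [0,0,0],
    [0,0,0],
    [0,0,0]
  ]
}}

```text
clock: 12.22
ee_pos: [0.5061, 0.3356, 0.162]
tool_rot: [-3.108, -0.451, -0.007]
force: [0.4, -0.3, -1.3]
opening: 0.0487
grip_force: 42.6
```

```bash
cat > ins.py <<'E'
from quad import *
def stone_in_tool(im,show=True):
    p=viewer.camera_params('wrist'); c=list(cam('wrist',arm.sense())); c[2]=np.linalg.inv(np.array(p['hand_eye']))
    g=cv2.GaussianBlur(im,(5,5),0).astype(int); m=(((g.max(2)-g.min(2))<14)&(g.mean(2)>105)).astype('uint8')
    m=cv2.morphologyEx(m,cv2.MORPH_OPEN,np.ones((5,5))); l=cv2.connectedComponents(m)[1]
    # front part of stone: edges per row
    q=(l==l[230,319]); rows=np.where(q.any(1))[0]; print('rows',rows.min(),rows.max())
    for r in (rows.min()+4,200,220,240,260):
        w=np.where(q[r])[0]; print(r,w.min(),w.max(), end=' | ')
    r0=rows.min(); cols=[np.where(q[:,k])[0].min() for k in (275,300,320,340,360)]; print('top edge',cols)
    t=lambda uv:px2w(c,[uv],-.0052)[0][:2]   # stone top z in tool = .0108-.016
    a,b=np.where(q[200])[0][[0,-1]],np.where(q[250])[0][[0,-1]]
    print('front',t((320,cols[2])),'L',t((a[0],200)),t((b[0],250)),'R',t((a[1],200)),t((b[1],250)))
E
python3 - <<'E'
from ins import *
s,im=grab('wrist','o.png'); print(s['opening'],s['force']); stone_in_tool(im)
go(.5552,-.059,.16,.12)
# cork measured from last over-case image
E
```

```text
0.04869584680360645 [ 0.42022529 -0.29704403 -1.29279431]
rows 180 405
184 252 383 | 200 253 383 | 220 254 382 | 240 255 381 | 260 256 380 | top edge [np.int64(180), np.int64(180), np.int64(180), np.int64(180), np.int64(180)]
front [ 5.61855904e-02 -4.85808479e-05] L [ 0.04873536 -0.02521897] [ 0.02904947 -0.02540883] R [0.04878043 0.02366692] [0.02909109 0.02351701]
pos [0.5048 0.335  0.1595] t 12.28 dp [-0.212  1.307 -0.002] tw [-0.    -0.     0.112]
```

>>> {"name": "move_arm", "arguments": {
  "dp": [
    [-0.11,0.65,0],
    [-0.11,0.65,0],
    [-0.11,0.65,0],
    [-0.11,0.65,0],
    [-0.11,0.65,0]
  ],
  "twist": [
    [0,0,0.112],
    [0,0,0.112],
    [0,0,0.112],
    [0,0,0.112],
    [0,0,0.112]
  ]
}}

```text
clock: 12.9
ee_pos: [0.5276, 0.1382, 0.1575]
tool_rot: [-3.136, -0.186, 0.006]
force: [0.3, 0.4, -1.3]
opening: 0.0489
grip_force: 42.7
```

```bash
python3 - <<'E'
from h import *
s={'ee_pos':np.array([.5542,-.0597,.1663]),'tool_rot':np.array([3.136,.191,.001])}
print(rect(px2w(cam('wrist',s),[(283,161),(354,161),(351.5,309.5),(286,309.5)],.059)))
go(.5548,-.0599,.12,.12)
E
```

```text
(array([ 0.5559, -0.0595]), np.float64(0.125), array([0.0483, 0.1113, 0.0503, 0.1112]))
pos [0.5276 0.1382 0.1575] t 12.9 dp [0.013 0.667 0.124] tw [-0.001  0.003 -0.001]
```

>>> {"name": "move_arm", "arguments": {
  "dp": [
    [0.013,0.667,0.1],
    [0.013,0.667,0.1],
    [0.013,0.667,0.1],
    [0.013,0.667,0.1],
    [0.013,0.667,0.1]
  ],
  "twist": [
    [0,0,0],
    [0,0,0],
    [0,0,0],
    [0,0,0],
    [0,0,0]
  ]
}}

```text
clock: 13.52
ee_pos: [0.5564, -0.0585, 0.1288]
tool_rot: [-3.134, -0.189, 0.003]
force: [0.6, 1.1, -0.6]
opening: 0.049
grip_force: 42.7
```

>>> {"name": "move_arm", "arguments": {
  "dp": [
    [0,0,0.02],
    [0,0,0.02]
  ],
  "twist": [
    [0,0,0],
    [0,0,0]
  ]
}}

```text
clock: 13.78
ee_pos: [0.556, -0.0575, 0.1231]
tool_rot: [-3.135, -0.193, 0.002]
force: [-0.0, -0.3, -1.4]
opening: 0.0488
grip_force: 42.6
```

```bash
python3 - <<'E'
from h import *
go(.5548,-.0599,.073,.122)
E
```

```text
pos [ 0.556  -0.0575  0.1231] t 13.78 dp [-0.005  0.008  0.167] tw [-0.001  0.001  0.001]
```

>>> {"name": "move_arm", "arguments": {
  "dp": [
    [-0.005,0.008,0.05],
    [-0.005,0.008,0.137],
    [-0.005,0.008,0.137],
    [-0.005,0.008,0.137]
  ],
  "twist": [
    [0,0,0],
    [0,0,0],
    [0,0,0],
    [0,0,0]
  ]
}}

```text
clock: 14.28
ee_pos: [0.5556, -0.0619, 0.0829]
tool_rot: [3.136, 0.189, 0.0]
force: [0.1, -0.3, -0.4]
opening: 0.0489
grip_force: 42.6
```

```bash
python3 - <<'E'
from ins import *
s,im=grab('wrist','q.png'); print(s['force']); stone_in_tool(im)
go(.5548,-.0599,.072,.122)
E
```

```text
[ 0.07754833 -0.32426504 -0.40627325]
rows 180 405
184 253 383 | 200 254 382 | 220 255 381 | 240 256 380 | 260 257 379 | top edge [np.int64(180), np.int64(180), np.int64(180), np.int64(181), np.int64(181)]
front [5.60288080e-02 2.70553036e-05] L [ 0.04857856 -0.02476603] [ 0.02889464 -0.02454796] R [0.04862246 0.0233657 ] [0.02893417 0.02320021]
pos [ 0.556  -0.0621  0.0836] t 14.32 dp [-0.003 -0.008  0.039] tw [ 0.    -0.001 -0.001]
```

>>> {"name": "move_arm", "arguments": {
  "dp": [
    [0,0,0],
    [0,0,0],
    [0,0,0]
  ],
  "twist": [
    [0,0,0],
    [0,0,0],
    [0,0,0]
  ]
}}

```text
clock: 14.7
ee_pos: [0.5556, -0.0621, 0.0831]
tool_rot: [3.136, 0.189, 0.001]
force: [-0.2, 0.7, -1.6]
opening: 0.0485
grip_force: 42.6
```

```bash
python3 - <<'E'
from h import *
go(.5548,-.0599,.072,.122)
E
```

```text
pos [ 0.5556 -0.0621  0.0831] t 14.7 dp [-0.002 -0.008  0.037] tw [ 0.    -0.    -0.001]
```

>>> {"name": "move_arm", "arguments": {
  "dp": [
    [-0.002,-0.008,0],
    [-0.002,-0.008,0.015],
    [-0.002,-0.008,0.03],
    [-0.002,-0.008,0.03],
    [-0.002,-0.008,0.03]
  ],
  "twist": [
    [0,0,0],
    [0,0,0],
    [0,0,0],
    [0,0,0],
    [0,0,0]
  ]
}}

```text
clock: 15.32
ee_pos: [0.5545, -0.0597, 0.0736]
tool_rot: [-3.136, -0.189, 0.0]
force: [0.8, -0.6, -1.0]
opening: 0.0489
grip_force: 42.7
```

```bash
python3 - <<'E'
from h import *
go(.5548,-.0599,.070,.122)
E
```

```text
pos [ 0.5545 -0.0597  0.0736] t 15.32 dp [0.001 0.001 0.012] tw [-0.     0.    -0.001]
```

>>> {"name": "move_arm", "arguments": {
  "dp": [
    [0,0,0.006],
    [0,0,0.012],
    [0,0,0.016],
    [0,0,0.016],
    [0,0,0.016]
  ],
  "twist": [
    [0,0,0],
    [0,0,0],
    [0,0,0],
    [0,0,0],
    [0,0,0]
  ],
  "newtons": 60
}}

```text
clock: 15.95
ee_pos: [0.5547, -0.0598, 0.0694]
tool_rot: [3.136, 0.189, 0.0]
force: [-1.4, -0.0, 2.7]
opening: 0.0482
grip_force: 68.0
```

```bash
python3 - <<'E'
from h import *
go(.5548,-.0599,.0588,.122)
E
```

```text
pos [ 0.5547 -0.0598  0.0694] t 15.95 dp [0.    0.001 0.035] tw [ 0.    -0.    -0.001]
```

>>> {"name": "move_arm", "arguments": {
  "dp": [
    [0,0,0.008],
    [0,0,0.016],
    [0,0,0.024],
    [0,0,0.032],
    [0,0,0.035]
  ],
  "twist": [
    [0,0,0],
    [0,0,0],
    [0,0,0],
    [0,0,0],
    [0,0,0]
  ]
}}

```text
clock: 16.58
ee_pos: [0.5548, -0.0598, 0.0593]
tool_rot: [3.136, 0.189, -0.0]
force: [-4.4, 0.5, 9.2]
opening: 0.0484
grip_force: 68.6
```

>>> {"name": "move_arm", "arguments": {
  "dp": [
    [0,0,0],
    [0,0,0],
    [0,0,0],
    [0,0,0]
  ],
  "twist": [
    [0,0,0],
    [0,0,0],
    [0,0,0],
    [0,0,0]
  ]
}}

```text
clock: 17.08
ee_pos: [0.5548, -0.0598, 0.0595]
tool_rot: [3.136, 0.189, -0.0]
force: [-3.5, 1.2, 8.9]
opening: 0.0483
grip_force: 68.6
```

```bash
python3 - <<'E'
from ins import *
f=[]
for i in range(5):
    s,im=grab('wrist','r%d.png'%i); f.append(np.r_[s['ee_pos'],s['force']])
print(np.mean(f,0).round(4)); stone_in_tool(im); go(.5548,-.0599,.0588,.122)
# step of stone top vs far wall: column profile up from stone front edge
g=im[140:190,318-15:318+15].mean(1).astype(int); print(g[::2].tolist())
E
```

```text
[ 0.5548 -0.0598  0.0595 -3.8789  0.8497  8.7781]
rows 180 405
184 253 383 | 200 254 382 | 220 255 381 | 240 256 380 | 260 257 379 | top edge [np.int64(180), np.int64(181), np.int64(181), np.int64(181), np.int64(181)]
front [5.56605596e-02 2.78987591e-05] L [ 0.04857766 -0.024766  ] [ 0.02889392 -0.02454796] R [0.04862151 0.0233653 ] [0.02893339 0.0231998 ]
pos [ 0.5548 -0.0598  0.0595] t 17.32 dp [-0.     0.     0.002] tw [ 0.     0.    -0.001]
[[217, 216, 212], [219, 218, 215], [220, 219, 216], [163, 157, 151], [234, 204, 151], [242, 221, 168], [244, 226, 174], [244, 225, 173], [244, 225, 173], [243, 224, 173], [244, 224, 172], [243, 222, 171], [242, 221, 169], [232, 202, 150], [196, 161, 121], [183, 151, 113], [175, 144, 109], [79, 71, 68], [177, 134, 100], [76, 74, 74], [99, 95, 93], [156, 150, 146], [171, 165, 161], [174, 167, 163], [173, 166, 162]]
```

```bash
python3 -c "
from plant import arm
print(arm.close_job())"
```

```text
the job is handed in; nothing more can be done
None
```

I handed the job in with the stone, cork and stone stacked in the case; the gripper still grips the upper stone and pushes it down with about 9 N, its top measured within about 1 mm of the end-wall tops, and no verdict came back.

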